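Spread the squashes on the light box and hold its shutter open at the mark

ROBOT

A 6-joint arm with a two-finger parallel gripper is mounted at the origin on the work surface. World frame = base frame: x ahead of the robot, y to its left, z up, the work surface at z = 0. Lengths are in m, angles in rad, forces in N, time in s.
With the tool pointing down it reaches from about 0.275 to 0.825 m from the base axis. Payload 4.9 kg.
Tool frame: the origin (TCP) lies midway between the tips of the shut fingers; the grasp point (between the pads) lies 19 mm behind it (bot.grip_depth is the distance from the TCP to the grasp point, in m); z points along the fingers, y is the line along which they close (so a half turn about z gives the same grasp; the last joint's range is limited). The gripper opens to 85 mm and grips with 20 to 120 N. Pads are 22 mm wide; open, the fingers measure 114 mm over their backs; the gripper's body (76 mm by 85 mm) begins 54 mm behind the grasp point. The pads swing forward as they close: fully open they stand 13 mm farther back than shut.
Start: joints at [-0.134, 0.326, -0.193, 1.052, 0, 1.437], TCP at [0.55, 0, 0.231] pointing down, gripper open.
Joint ranges: [-2.65, 2.65], [-0.97, 1.79], [-1.3, 1.35], [-1.93, 2.1], [-1.47, 1.37], [-3.14, 3.14]. Speed limits (rad/s): [2.57, 2.57, 3.14, 3.14, 3.14, 3.14].

INTERFACE

Orientations are given as a unit quaternion [w, x, y, z].
In Python, from cell import bot gives the robot as it stands. Calls block until the motion is done:
- bot.move_pose(position, orientation): joint-space move of the TCP to a pose.
- bot.move_linear(position, speed=0.15, rotation=None, until_force=None): straight line of the TCP; rotation=None keeps the orientation; speed is the mean speed in m/s. With until_force (N) it stops when the force on the tool has changed by that much, and returns True; else False.
- bot.goto_joints(angles): joint-space move.
- bot.set_gripper(opening, grasp_force=None): opening from 0.0 (shut) to 1.0 (fully open); grasp_force is the grip in N (None keeps the last); returns when the fingers have stopped.
- bot.wait(seconds).
- bot.solve_ik(position, orientation): joint angles nearest the present ones, or None.
- bot.camera(name): name is "scene" or "side" or "wrist"; returns the picture (420x560x3 uint8, red, green, blue); there is no depth.
- bot.calibration(name): a dict with "mtx" (3x3 intrinsics, pixels), "extrinsics" (4x4, takes a point from world to camera coordinates); the wrist camera has in their place "hand_eye" (4x4, takes a point from camera to tool coordinates, whose origin is the TCP and whose axes are the flange's). Camera axes: x right, y down, z forward; pixel columns grow to the right and rows downward; lengths in m; the calibration is good to about 2 mm. A picture is of the moment at which its call begins: read the wrist's pose just before it. calibration takes no time and is no camera call.
A pose or a line that the arm cannot do raises bot.PlanningError and nothing moves.
- bot.close_job(): hands the job in; it is judged then, once.
Trained networks look in the newest picture that a camera, given by its name, has taken for a name from the list of things; names that differ only in an ending like _2 or _b are one class to them, and where a whole thing is asked for, a point or a joint stands for the part that bears it (a point fixed in the world has none). Each returns a list of dicts, best first, with "confidence" (0 to 1); they miss things now and then, are a little off and sometimes report something else, mostly with a low value. They report only what shows in the picture. A call takes as long as a camera call.
- bot.search_frame(camera, thing): "bbox" ([left, top, width, height] in pixels, round what is visible of it).
Readings, each from a call of its own:
- bot.read_clock(): time.
- bot.read_joint_positions(): joint angles.
- bot.read_joint_vel(): joint speeds.
- bot.read_joint_efforts(): joint torques, N m.
- bot.read_position(): TCP position.
- bot.read_tool_rot(): TCP orientation.
- bot.read_ft_force(): force on the tool from outside, world axes, zero at the start.
- bot.read_moment(): the same for the moment, N m.
- bot.read_gripper_width(): opening from 0.0 (shut) to 1.0 (fully open).
- bot.read_finger_force(): force on a finger pad.
Only numpy, scipy, OpenCV 4.12 (cv2) and the standard library are available. Lean on these libraries where they do the work, as an engineer would, in place of code of your own. Each camera call takes 0.05 s, during which the arm holds its last target. There are 200 camera calls.

TASK

With the shutter still shut, spread the five heaped squashes into a single layer on the white inspection pane, all lying directly on it with at least 15 mm of bare pane between any two. Then pull the red spring-return handle out until its pointer stands over the green band, and finish while still holding it there with the gripper: do not let go at the end. Leave everything else on the bench where it stands, and let no squash fall off the pane.

Things in the scene. Friction and masses are not known exactly. Their poses are not given: they have to be found in the camera images.
- pane (a point): Centre of the top face of the white, level inspection pane of a light box fixed to the bench (grey box, blue rim). The pane is 200 mm along its x and 250 mm along its y and lies 60 mm above the bench; a blue rim 8 mm thick stands 10 mm above the pane all round. The axes are the box's own: the shutter handle comes out of the side that its -y points to.
- shutter (a joint): Travel of the shutter slide in m: 0 = fully home (shut), grows as the red handle is pulled straight out along the pane's -y; stop at 0.095. A spring pulls it home with about 2.4 N at 0 plus 120 N/m (about 8 to 11 N at the mark); let go, it runs shut.
- handle (a point): Grip point of the red upright handle paddle, 70 mm above the bench and 15 mm below the paddle's top. The paddle is 36 mm wide (pane x), 14 mm thick (pane y), and reaches from 21 to 86 mm above the bench. At home it stands 55 mm out from the box's side (40 mm clear behind it above the bush); a 10 mm steel rod joins it to the box 40 mm above the bench.
- pointer (a point): Tip part of the thin red pointer, 4 mm thick, 40 mm above the bench, that sticks out sideways from the handle, 80 mm to the handle's pane +x side. It moves with the handle, level with it along pane y.
- mark_band (a point): Middle of the top of the green band clipped round a fixed white rail (22 mm wide, 30 mm high, its middle 75 mm to the handle's pane +x side, running out 165 mm from the box); the pointer sweeps about 4 mm over it. The band is 14 mm wide along pane y and 26 mm along pane x, axes parallel to the pane's. It lies 45 to 75 mm further out (pane -y) than the pointer at home; it does not move.
- squash0_mid (a point): Centre (half-way up) of a deep yellow pattypan squash: firm, round, 44 mm across at its middle, 32 mm high, flat 32 mm wide top and bottom, 45 g. Lying flat on the pane its centre is 76 mm above the bench. It starts in the bottom of the heap, about 2 mm from its neighbours.
- squash1_mid (a point): Centre (half-way up) of a green pattypan squash: firm, round, 44 mm across at its middle, 32 mm high, flat 32 mm wide top and bottom, 45 g. Lying flat on the pane its centre is 76 mm above the bench. It starts in the bottom of the heap, about 2 mm from its neighbours.
- squash2_mid (a point): Centre (half-way up) of a pale yellow pattypan squash: firm, round, 44 mm across at its middle, 32 mm high, flat 32 mm wide top and bottom, 45 g. Lying flat on the pane its centre is 76 mm above the bench. It starts in the bottom of the heap, about 2 mm from its neighbours.
- squash3_mid (a point): Centre (half-way up) of a light green pattypan squash: firm, round, 44 mm across at its middle, 32 mm high, flat 32 mm wide top and bottom, 45 g. Lying flat on the pane its centre is 76 mm above the bench. It starts in the bottom of the heap, about 2 mm from its neighbours.
- squash4_mid (a point): Centre (half-way up) of a orange-yellow pattypan squash: firm, round, 44 mm across at its middle, 32 mm high, flat 32 mm wide top and bottom, 45 g. Lying flat on the pane its centre is 76 mm above the bench. It starts on top of the heap, resting on three others.
- jar_tomato: Tomato jar, white cap, 76 mm across, 115 mm high. Bystander, leave it alone. Origin at the centre of its underside.
- jar_pickle: Pickle jar, green cap, 72 mm across, 105 mm high. Bystander, leave it alone. Origin at the centre of its underside.
- jar_jam: Small dark jam jar, orange cap, 64 mm across, 75 mm high. Bystander, leave it alone. Origin at the centre of its underside.
- band: Brass screw band (ring) lying flat, 72 mm across, 14 mm high. Bystander, leave it alone. Origin at the centre of its underside.
- lid_disc: Red jar lid lying flat, 72 mm across, 10 mm high. Bystander, leave it alone. Origin at the centre of its underside.
- bowl: White bowl, 100 mm across, 45 mm high. Bystander, leave it alone. Origin at the centre of its underside.
- brush: Brush lying on the bench. Bystander, leave it alone. Origin at the brush's underside.

How it is judged:
By the outcome, as a careful person would: the job done as asked, in the order asked, and still so for the second after the job is handed in, while the arm keeps its last pose, push and grip.
It also fails if it takes over 72 s, if anything falls off the work surface, if the arm or the gripper's body presses on something with over 40 N, if the wrist force passes 120 N, or if a joint passes its speed limit or range.

## Working session

There is one attempt and no reset: what is moved stays moved. The work goes in short steps, each a Python script; the robot and the scene stay as the last script left them, time stands still between calls to the robot, and variables do not carry over. Pictures are saved under pics/ and viewed, at most 10 in all, crops included, and the job is handed in when it is done.

```bash
ls; mkdir -p pics
python3 - <<'E'
from cell import bot
import cv2,numpy as np
for c in ["scene","side"]:
    im=bot.camera(c); cv2.imwrite(f"pics/{c}0.png",im[:,:,::-1])
    for t in ["squash0_mid","squash1_mid","squash2_mid","squash3_mid","squash4_mid","handle","pointer","mark_band","pane"]:
        print(c,t,[(d["bbox"],round(d["confidence"],2)) for d in bot.search_frame(c,t)[:2]])
    k=bot.calibration(c); print(k["mtx"].round(1).tolist(),k["extrinsics"].round(3).tolist())
print(bot.calibration("wrist"),bot.read_tool_rot(),bot.read_clock())
E
```

```text
pics
scene squash0_mid [([291.3, 183.7, 10.3, 13.3], 0.67)]
scene squash1_mid [([269.5, 183.4, 12.6, 16.9], 0.55)]
scene squash2_mid [([280.8, 177.9, 14.0, 17.0], 0.72), ([276.2, 191.6, 20.5, 21.6], 0.47)]
scene squash3_mid []
scene squash4_mid [([278.2, 175.8, 17.4, 19.1], 0.64)]
scene handle [([218.1, 206.4, 20.8, 27.3], 0.8)]
scene pointer [([219.1, 206.8, 18.9, 25.1], 0.8)]
scene mark_band [([218.6, 205.1, 22.5, 26.7], 0.52), ([202.6, 250.0, 9.3, 20.5], 0.46)]
scene pane [([187.0, 157.6, 175.5, 114.2], 0.97), ([218.8, 204.7, 23.8, 44.7], 0.49)]
[[428.0, 0.0, 277.4], [0.0, 428.0, 204.3], [0.0, 0.0, 1.0]] [[0.137, 0.991, -0.008, -0.097], [0.696, -0.102, -0.71, -0.344], [-0.704, 0.092, -0.704, 1.488], [0.0, 0.0, 0.0, 1.0]]
side squash0_mid [([240.1, 210.6, 14.6, 13.1], 0.57)]
side squash1_mid [([246.0, 217.0, 17.9, 21.0], 0.64)]
side squash2_mid [([262.8, 214.1, 14.5, 15.6], 0.66), ([193.6, 188.7, 153.9, 116.3], 0.57)]
side squash3_mid [([265.9, 206.6, 7.9, 6.1], 0.48)]
side squash4_mid [([248.1, 204.2, 19.0, 16.7], 0.64), ([265.6, 206.0, 11.7, 5.6], 0.64)]
side handle []
side point
[... 235 characters left out ...]
[0.979, -0.204, 0.006, -0.559], [-0.101, -0.508, -0.856, 0.158], [0.178, 0.837, -0.517, 1.107], [0.0, 0.0, 0.0, 1.0]]
{'mtx': array([[316.22446629,   0.        , 279.81978163],
       [  0.        , 316.22446629, 215.14946901],
       [  0.        ,   0.        ,   1.        ]]), 'hand_eye': array([[ 8.03434385e-04, -9.49991005e-01, -3.12276233e-01,
         8.10206042e-02],
       [ 9.99998970e-01,  3.91971333e-04,  1.38039425e-03,
         6.59856589e-05],
       [-1.18895879e-03, -3.12277021e-01,  9.49990341e-01,
        -1.42501324e-01],
       [ 0.00000000e+00,  0.00000000e+00,  0.00000000e+00,
         1.00000000e+00]])} [2.61962098e-05 7.07114005e-01 7.07099556e-01 4.77215607e-05] 1.0
```

```bash
cat > h.py <<'E'
from cell import bot
import cv2,numpy as np
from scipy.spatial.transform import Rotation as R
def rot(q): return R.from_quat([q[1],q[2],q[3],q[0]])
def cam(name):
    k=bot.calibration(name)
    if name!="wrist": return k["mtx"],k["extrinsics"]
    T=np.eye(4);T[:3,:3]=rot(bot.read_tool_rot()).as_matrix();T[:3,3]=bot.read_position()
    return k["mtx"],np.linalg.inv(T@k["hand_eye"])
def ray(K,E,uv,z):
    "pixels -> world points on the plane z"
    d=np.linalg.solve(K,np.c_[np.atleast_2d(uv),np.ones(len(np.atleast_2d(uv)))].T)
    d=(E[:3,:3].T@d).T; c=-E[:3,:3].T@E[:3,3]
    return c+d*((z-c[2])/d[:,2])[:,None]
def proj(K,E,P):
    p=(E[:3,:3]@np.atleast_2d(P).T).T+E[:3,3]; p=(K@p.T).T; return p[:,:2]/p[:,2:]
E
python3 - <<'E'
from h import *
K,E=cam("scene")
print(ray(K,E,[[285,186],[228,210]],.08))
K,E=cam("side"); print(ray(K,E,[[256,212],[285,260]],.08))
a=cv2.imread("pics/scene0.png")[130:330,150:416];b=cv2.imread("pics/side0.png")[160:360,150:416]
cv2.imwrite("pics/c1.png",np.hstack([cv2.resize(x,None,fx=1.5,fy=1.5,interpolation=2) for x in(a,b)]) if 0 else np.vstack([cv2.resize(x,(400,300),interpolation=2) for x in(a,b)]))
E
```

```text
[[ 0.51599759  0.04624389  0.08      ]
 [ 0.57982472 -0.0999799   0.08      ]]
[[ 0.53936242  0.08426347  0.08      ]
 [ 0.56598432 -0.12754041  0.08      ]]
```

View pics/c1.png

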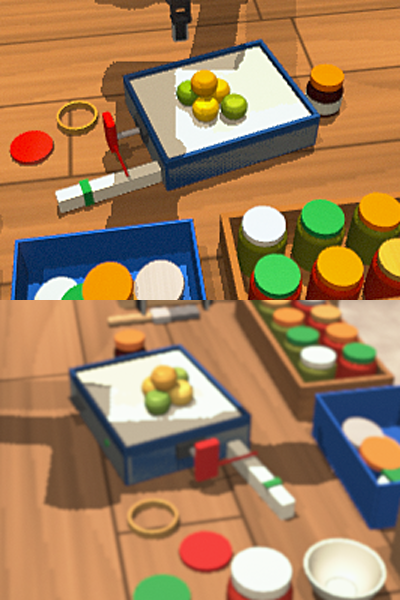

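```bash
cat >> h.py <<'E'
def box_pose(c):
    "c: 4 outer rim corners in order -x-y,-x+y,+x+y,+x-y -> centre, yaw"
    m=c[:,:2].mean(0); loc=np.array([[-108,-133],[-108,133],[108,133],[108,-133]])/1e3
    d=c[:,:2]-m; s=(loc[:,0]*d[:,1]-loc[:,1]*d[:,0]).sum(); k=(loc*d).sum()
    yaw=np.arctan2(s,k); Rm=np.array([[np.cos(yaw),-np.sin(yaw)],[np.sin(yaw),np.cos(yaw)]])
    return m,yaw,np.linalg.norm(d-loc@Rm.T,axis=1)
E
python3 - <<'E'
from h import *
K,E=cam("scene")
uv=np.array([[125,75],[262,42],[319,117],[165,166]])*2/3*[266/266.67,1]+[150,130]
m,yaw,e=box_pose(ray(K,E,uv,.07)); print(m,yaw,e)
q=R.from_euler("z",yaw)*rot(bot.read_tool_rot()); x,y,z,w=q.as_quat()
v=np.array([-np.sin(yaw),np.cos(yaw)])
bot.move_pose([*(m-0.06*v),.30],[w,x,y,z])
K,E=cam("wrist"); im=bot.camera("wrist"); cv2.imwrite("pics/w1.png",im[:,:,::-1])
np.savez("w1.npz",K=K,E=E,m=m,yaw=yaw)
for t in ["squash0_mid","squash1_mid","squash2_mid","squash3_mid","squash4_mid","handle","pointer","mark_band","pane"]:
    print(t,[(d["bbox"],round(d["confidence"],2)) for d in bot.search_frame("wrist",t)[:2]])
print(bot.read_clock())
E
```

```text
[0.53951541 0.06848065] 0.23080859555347455 [0.00492009 0.00539542 0.00530618 0.00192248]
squash0_mid [([248.0, 110.6, 39.6, 30.0], 0.85)]
squash1_mid [([236.2, 153.2, 35.3, 36.8], 0.88)]
squash2_mid [([286.9, 140.4, 28.3, 38.3], 0.7)]
squash3_mid [([291.1, 101.8, 34.2, 41.0], 0.95)]
squash4_mid [([250.1, 136.8, 46.7, 41.8], 0.76), ([186.3, 371.3, 8.6, 13.0], 0.22)]
handle [([262.6, 236.2, 72.1, 45.6], 0.71), ([246.4, 113.0, 39.7, 28.2], 0.67)]
pointer [([261.6, 234.3, 71.5, 51.1], 0.87)]
mark_band [([318.8, 297.3, 14.9, 5.5], 0.58)]
pane [([163.6, 0.0, 210.6, 325.3], 0.81), ([216.2, 302.7, 44.1, 40.8], 0.64)]
1.8833
```

View pics/w1.png

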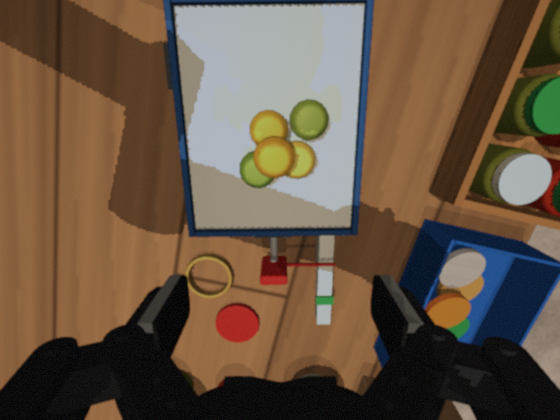

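Run:
```python
from h import *
d=np.load("w1.npz");K,E=d["K"],d["E"]
im=cv2.imread("pics/w1.png")
# pane corners: white region fit
hsv=cv2.cvtColor(im,cv2.COLOR_BGR2HSV)
blue=((hsv[...,0]>100)&(hsv[...,0]<125)&(hsv[...,1]>110)).astype(np.uint8)
def edge(fn,rng,z):
    P=[fn(i) for i in rng]; return np.array([p for p in P if p],float)
def L(r): c=np.flatnonzero(blue[r,150:230]); return (150+c[-1]+.5,r) if len(c) else None
def Rt(r): c=np.flatnonzero(blue[r,330:390]); return (330+c[0]-.5,r) if len(c) else None
def B(c): r=np.flatnonzero(blue[205:250,c]); return (c,205+r[0]-.5) if len(r) else None
def T(c): r=np.flatnonzero(blue[0:20,c]); return (c,r[-1]+.5) if len(r) else None
ls=[]
for f,rg in((L,range(20,210)),(Rt,range(20,210)),(B,range(210,340)),(T,range(190,350))):
    P=ray(K,E,edge(f,rg,0),.06)[:,:2]; l=cv2.fitLine(P.astype(np.float32),cv2.DIST_HUBER,0,.001,.001).ravel(); ls.append(l); print(l,len(P))
def X(a,b):
    t=np.linalg.solve(np.c_[a[:2],-b[:2]],b[2:]-a[2:]); return a[2:]+t[0]*a[:2]
c=np.array([X(ls[0],ls[2]),X(ls[0],ls[3]),X(ls[1],ls[3]),X(ls[1],ls[2])])
m,yaw,e=box_pose(c); print(m,yaw,[np.linalg.norm(c[i]-c[i-1]) for i in range(4)])
Rm=np.array([[np.cos(yaw),-np.sin(yaw)],[np.sin(yaw),np.cos(yaw)]])
loc=lambda p:((p[:,:2]-m)@Rm*1e3).round(1)
print("bottom 0,1,2,3",loc(ray(K,E,[[268,129],[258,168],[298,159],[309,119]],.078)).tolist())
print("top",loc(ray(K,E,[[273.5,157]],.106)))
print("handle top",loc(ray(K,E,[[274,264]],.086)),"band",loc(ray(K,E,[[324.5,300]],.036)),"pointer",loc(ray(K,E,[[324,265]],.042)))
np.savez("w1.npz",K=K,E=E,m=m,yaw=yaw)
v=im[90:310,180:390]; cv2.imwrite("pics/w1c.png",cv2.resize(v,None,fx=2.7,fy=2.7,interpolation=cv2.INTER_CUBIC))
```

```text
[ 0.23848991 -0.971145    0.42970604  0.05514709] 190
[ 0.24104364 -0.9705143   0.6275364   0.10327505] 190
[ 0.9709357   0.23934045  0.5627481  -0.05437259] 130
[0.9702207  0.24222273 0.4880978  0.18804242] 160
[0.53131354 0.06830724] 0.24253874850331908 [np.float32(0.20396194), np.float32(0.2529738), np.float32(0.20329632), np.float32(0.2535778)]
bottom 0,1,2,3 [[-2.8, -0.1], [-15.4, -43.8], [31.0, -33.9], [42.8, 10.1]]
top [[  3.3 -27.4]]
handle top [[   1.3 -163.6]] band [[  74.6 -249.7]] pointer [[  71.  -188.6]]
```

View pics/w1c.png

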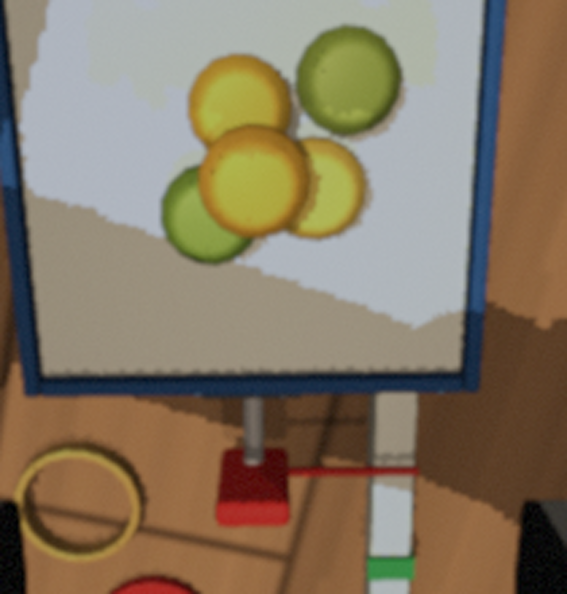

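```bash
cat >> h.py <<'E'
d=np.load("w1.npz"); M,YAW=d["m"],float(d["yaw"])
RM=np.array([[np.cos(YAW),-np.sin(YAW)],[np.sin(YAW),np.cos(YAW)]])
def W(p,z): return np.r_[M+RM@np.asarray(p[:2],float)/1e3,z]      # pane mm -> world
def loc(P): return (np.atleast_2d(P)[:,:2]-M)@RM*1e3
def Q(phi,tilt=None):                                              # fingers close along pane angle phi
    q=R.from_euler("z",YAW+phi)*R.from_quat([.70710678,.70710678,0,0]); x,y,z,w=q.as_quat(); return [w,x,y,z]
def pose(p,z,phi):
    js=[(bot.solve_ik(W(p,z),Q(a)),a) for a in (phi,phi-np.pi,phi+np.pi)]
    js=[(j,a) for j,a in js if j is not None and abs(j[5])<3.05]; now=np.array(bot.read_joint_positions())
    j,a=min(js,key=lambda t:abs(np.array(t[0])-now).max()); bot.goto_joints(j); return a
def clear(p,phi,others,half=28,th=15):
    "clearance of the two finger rectangles from the other squashes, mm"
    u=np.array([np.cos(phi),np.sin(phi)]);n=np.array([-u[1],u[0]]);c=99
    for o in others:
        a,b=abs((np.subtract(o,p))@u),abs((np.subtract(o,p))@n)
        c=min(c,np.hypot(max(half-a,a-half-th,0),max(b-11,0))-22)
    return c
def best(p,others,dst,dothers):
    r=[]
    for phi in np.radians(np.arange(-90,90,5)):
        n=np.array([-np.sin(phi),np.cos(phi)])
        for o in range(-6,7,2): r.append((min(clear(p+n*o,phi,others),clear(dst+n*o,phi,dothers),6)-.2*abs(o),phi,o))
    return max(r)
def pickplace(p,dst,z,phi,off):
    n=np.array([-np.sin(phi),np.cos(phi)])*off; p=np.asarray(p)+n; dst=np.asarray(dst)+n
    bot.set_gripper(.68,25); pose(p,max(.14,z+.05),phi)
    bot.move_linear(W(p,z),.15); bot.set_gripper(.2,25); w=bot.read_gripper_width()
    bot.move_linear(W(p,.15),.2); bot.move_linear(W(dst,.15),.25); bot.move_linear(W(dst,.075),.2)
    hit=bot.move_linear(W(dst,.057),.05,until_force=4); zz=bot.read_position()[2]
    bot.set_gripper(.68); bot.move_linear(W(dst,.15),.25)
    print("width",w,"hit",hit,"z",zz,"t",bot.read_clock())
E
python3 - <<'E'
from h import *
s={0:(-3,0),1:(-15,-44),2:(31,-34),3:(43,10)}; A=np.array
print(best(A(s[2]),[s[0],s[1],s[3]],A((48,-80)),[s[1],s[3]]),best(A(s[0]),[s[1],s[3]],A((-55,30)),[s[1],s[3],(0,80)]))
bot.move_linear(W((0,-60),.2),.25)
pickplace((3.3,-27.4),(0,80),.090,np.radians(-49),0)
E
```

```text
(np.float64(-5.572583002030478), np.float64(0.7853981633974483), -6) (6.0, np.float64(-0.7853981633974483), 0)
width 0.4988131833794714 hit True z 0.05894366393740241 t 7.1917
```

Run:
```python
from h import *
A=np.array; s={0:(-3,0),1:(-15,-44),2:(31,-34),3:(43,10)}; f4=(0,80)
D={0:(-55,30),1:(-55,-60),2:(48,-80),3:(60,25)}
for i in s:
    o=[s[k] for k in s if k!=i]; print(i,best(A(s[i]),o,A(D[i]),[]))
K,E=cam("wrist");
bot.move_linear(W((0,-60),.30),.3)
K,E=cam("wrist"); im=bot.camera("wrist"); cv2.imwrite("pics/w2.png",im[:,:,::-1])
for i in range(5):
    r=bot.search_frame("wrist",f"squash{i}_mid")[:1]
    for b in r:
        b0=b["bbox"]; print(i,b["confidence"],loc(ray(K,E,[[b0[0]+b0[2]/2,b0[1]+b0[3]/2]],.078)).round(1),b0)
```

```text
0 (np.float64(-5.572583002030478), np.float64(0.7853981633974483), 6)
1 (6.0, np.float64(-0.7853981633974483), 0)
2 (np.float64(-5.572583002030478), np.float64(0.7853981633974483), -6)
3 (6.0, np.float64(-0.7853981633974483), 0)
0 0.69 [[-4.7  0.2]] [217.6, 135.0, 42.1, 35.7]
1 0.9 [[-17.8 -42.8]] [240.4, 167.8, 39.8, 35.9]
2 0.86 [[ 28.4 -33.1]] [259.7, 130.8, 40.4, 38.5]
3 0.79 [[42.   9.9]] [241.3, 91.9, 34.3, 44.8]
4 0.58 [[ 2.  78.2]] [164.2, 78.9, 43.6, 42.2]
```

Run:
```python
from h import *
A=np.array; s={0:(-4,0),1:(-16.5,-43.5),2:(29.5,-33.5),3:(42.5,10),4:(1,79)}
for i,dst in ((3,(60,40)),(2,(50,-75)),(1,(-58,-70))):
    o=[s[k] for k in s if k!=i]; c,phi,off=best(A(s[i]),o,A(dst),o); print(i,c,phi,off)
    if c<1: break
    pickplace(s[i],dst,.061,phi,off); s[i]=dst
bot.move_linear(W((0,-60),.30),.3); pose((0,-60),.30,0)
K,E=cam("wrist"); im=bot.camera("wrist"); cv2.imwrite("pics/w3.png",im[:,:,::-1])
for i in range(5):
    for b in bot.search_frame("wrist",f"squash{i}_mid")[:1]:
        b0=b["bbox"]; print(i,b["confidence"],loc(ray(K,E,[[b0[0]+b0[2]/2,b0[1]+b0[3]/2]],.078)).round(1))
for t in ["handle","mark_band"]: print(t,bot.search_frame("wrist",t)[:1])
print(bot.read_clock())
```

```text
3 5.2 -0.8726646259971648 4
width 0.49929627851481256 hit True z 0.06167407769007388 t 12.8083
2 6.0 1.3089969389957472 0
width 0.5005613934226618 hit True z 0.06151039314718397 t 18.5833
1 6.0 0.2617993877991494 0
width 0.4973336330919849 hit True z 0.06127479034741706 t 23.3583
0 0.76 [[-4.  -0.2]]
1 0.87 [[-55.9 -73.4]]
2 0.73 [[ 47.9 -71.8]]
3 0.76 [[58.9 37.8]]
4 0.8 [[ 1.7 80.3]]
handle [{'bbox': [269.9, 242.6, 71.4, 47.3], 'confidence': 0.6}]
mark_band []
24.8
```

View pics/w3.png

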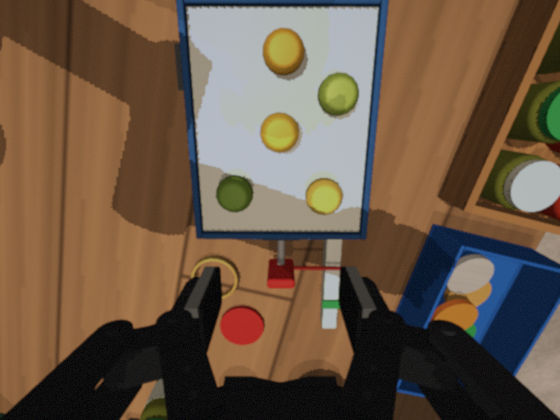

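Run:
```python
from h import *
K,E=cam("wrist"); im=cv2.imread("pics/w3.png").astype(int); hsv=cv2.cvtColor(im.astype(np.uint8),cv2.COLOR_BGR2HSV)
w=slice(250,295),slice(255,345)
h=hsv[w]; red=((h[...,0]<8)|(h[...,0]>172))&(h[...,1]>150)
bright=red&(h[...,2]>185); y,x=np.nonzero(bright); print("bright",x.min()+255,x.max()+255,y.min()+250,y.max()+250,len(x))
y,x=np.nonzero(red&(np.arange(255,345)[None]>305)); print("ptr",np.c_[x+255,y+250].mean(0))
hh=hsv[290:325,315:350]; g=(hh[...,0]>50)&(hh[...,0]<80)&(hh[...,1]>120); gy,gx=np.nonzero(g); gp=[gx.mean()+315,gy.mean()+290]
print("band",gp,loc(ray(K,E,[gp],.034)),"ptr",loc(ray(K,E,[[330,y.mean()+250]],.042)))
print("handle",loc(ray(K,E,[[281,281],[281,275],[281,287]],.086)))
```

```text
Traceback (most recent call last):
ValueError: zero-size array to reduction operation minimum which has no identity
```

Run:
```python
from h import *
K,E=cam("wrist"); im=cv2.imread("pics/w3.png"); hsv=cv2.cvtColor(im,cv2.COLOR_BGR2HSV)
print(hsv[258:292:2,281].tolist())
h=hsv[255:280,310:325]; r=((h[...,0]<8)|(h[...,0]>172))&(h[...,1]>130); y,x=np.nonzero(r); py=y.mean()+255; px=x.mean()+310
hh=hsv[290:325,315:350]; g=(hh[...,0]>50)&(hh[...,0]<80)&(hh[...,1]>120); gy,gx=np.nonzero(g); gp=[gx.mean()+315,gy.mean()+290]
print("ptr",px,py,loc(ray(K,E,[[px,py]],.041)),"band",gp,gy.min()+290,gy.max()+290,loc(ray(K,E,[gp],.034)))
print("handle",loc(ray(K,E,[[281,281],[281,275],[281,287]],.086)))
```

```text
[[14, 42, 103], [17, 42, 85], [16, 38, 87], [9, 71, 83], [2, 196, 86], [2, 228, 93], [1, 211, 92], [0, 217, 93], [0, 204, 95], [1, 222, 93], [179, 209, 112], [1, 206, 170], [1, 194, 177], [2, 193, 178], [1, 203, 176], [8, 168, 162], [14, 137, 158]]
ptr 317.27777777777777 267.6666666666667 [[  53.96950618 -189.29474852]] band [np.float64(332.30075187969925), np.float64(303.98496240601503)] 290 322 [[  79.75364438 -253.57234165]]
handle [[   2.43055341 -184.67129388]
 [   2.40949851 -176.08800787]
 [   2.45189253 -193.37044417]]
```

Run:
```python
from h import *
h=np.array((2.4,-188.3))
bot.set_gripper(.45,60)
a=pose(h,.14,np.pi/2); print(a)
hit=bot.move_linear(W(h,.054),.1,until_force=10); print("hit",hit,bot.read_position())
if not hit:
    bot.set_gripper(0,60); print("w",bot.read_gripper_width(),bot.read_ft_force())
    bot.move_linear(W(h+[0,-62],.054),.06); print(loc(bot.read_position()),bot.read_ft_force(),bot.read_gripper_width())
for c in ["scene","side"]:
    im=bot.camera(c); cv2.imwrite(f"pics/{c}1.png",im[:,:,::-1])
a=cv2.imread("pics/scene1.png")[190:290,160:300];b=cv2.imread("pics/side1.png")[220:320,220:360]
cv2.imwrite("pics/c2.png",np.vstack([cv2.resize(x,(420,300),interpolation=2) for x in(a,b)])); print(bot.read_clock())
```

```text
-1.5707963267948966
hit False [ 0.57947873 -0.11406275  0.05466826]
w 0.15414958514429872 [-1.1142481   0.51378298  4.99806031]
[[   2.84701097 -247.64954882]] [-1.9826019  10.17854924  9.83987091] 0.15349821855697632
28.9917
```

View pics/c2.png

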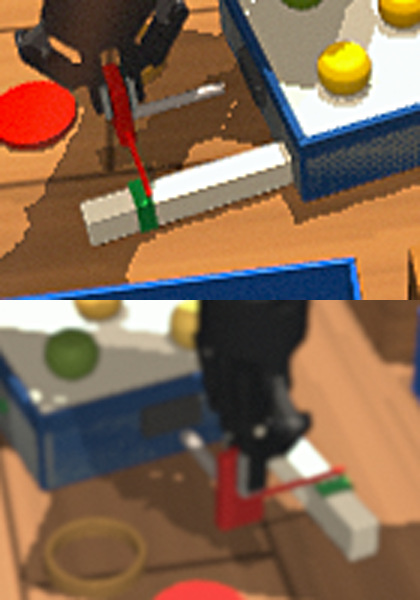

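Run:
```python
from h import *
g0={"scene":(slice(235,275),slice(195,225)),"side":(slice(262,300),slice(310,350))}
for c in ["scene","side"]:
    K,E=cam(c); im=cv2.imread(f"pics/{c}0.png"); hsv=cv2.cvtColor(im,cv2.COLOR_BGR2HSV)
    h=hsv[g0[c]]; g=(h[...,0]>45)&(h[...,0]<85)&(h[...,1]>130); y,x=np.nonzero(g); p=np.c_[x+g0[c][1].start,y+g0[c][0].start]
    L=loc(ray(K,E,p,.034)); k=(L[:,0]>62)&(L[:,0]<88)&(abs(L[:,1]+250)<15); print(c,len(p),"band y",np.percentile(L[k,1],[2,50,98]).round(1),"x",L[:,0].min().round(),L[:,0].max().round())
    for tag in "01":
        im=cv2.imread(f"pics/{c}{tag}.png"); hsv=cv2.cvtColor(im,cv2.COLOR_BGR2HSV)
        y,x=np.nonzero(((hsv[...,0]<8)|(hsv[...,0]>174))&(hsv[...,1]>150)&(hsv[...,2]>60)); L=loc(ray(K,E,np.c_[x,y],.041))
        k=(L[:,0]>55)&(L[:,0]<86)&(L[:,1]<-170)&(L[:,1]>-270); print(" ptr",tag,k.sum(),L[k,1].mean().round(1),L[k,1].std().round(1),L[k,0].max().round(1))
```

```text
scene 97 band y [-258.8 -253.  -246.6] x 64.0 115.0
 ptr 0 21 -188.3 1.3 85.4
 ptr 1 21 -247.2 1.4 83.6
side 23 band y [-259.6 -255.7 -252. ] x 60.0 81.0
 ptr 0 13 -190.3 2.5 81.9
 ptr 1 8 -249.1 1.9 81.8
```

Run:
```python
from h import *
bot.move_linear(W((2.4,-256.4),.054),.03); bot.wait(.5)
print(loc(bot.read_position()),bot.read_ft_force(),bot.read_gripper_width())
for c in ["scene","side"]:
    K,E=cam(c); im=bot.camera(c); cv2.imwrite(f"pics/{c}2.png",im[:,:,::-1]); hsv=cv2.cvtColor(im,cv2.COLOR_RGB2HSV)
    y,x=np.nonzero(((hsv[...,0]<8)|(hsv[...,0]>174))&(hsv[...,1]>150)&(hsv[...,2]>60)); L=loc(ray(K,E,np.c_[x,y],.041))
    k=(L[:,0]>55)&(L[:,0]<86)&(L[:,1]<-170)&(L[:,1]>-270); print(c,k.sum(),L[k,1].mean().round(1))
a=cv2.imread("pics/scene2.png")[150:290,160:356];b=cv2.imread("pics/side2.png")[180:320,200:396]
cv2.imwrite("pics/c3.png",np.vstack([cv2.resize(x,(420,300),interpolation=2) for x in(a,b)])); print(bot.read_clock())
```

```text
[[   2.83852757 -253.39328671]] [-3.48720351  9.57331502 10.62175135] 0.15500148049420567
scene 21 -253.0
side 13 -255.7
29.9417
```

View pics/c3.png

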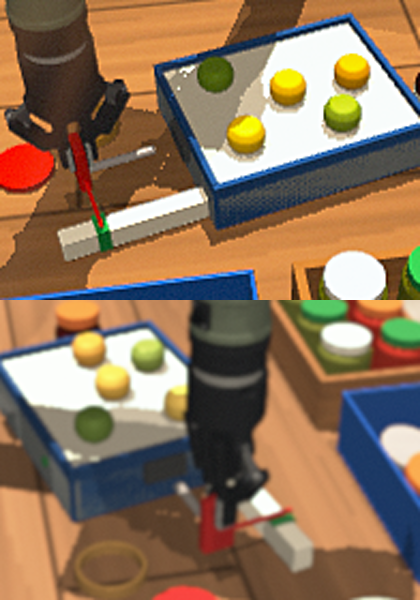

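The pointer now lies over the middle of the green band: in the scene camera it reads −253.0 against −252.8 for the band, and in the side camera −255.7 against −255.8. All five squashes lie apart on the pane, and the handle is firmly gripped.

```bash
python3 -c "
from cell import bot
print(bot.close_job())"
```

```text
the job is handed in; nothing more can be done
None
```

I spread the five squashes in a single layer on the pane (smallest gap about 25 mm by my measurements), then pulled the handle until its pointer stood over the green band, and handed the job in at about 30 s with the gripper still holding it.

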